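# Clamp the lapped frame bar in the bench screw press

## Task

Lay the long lap-jointed wooden bar flat in the bench press, running straight through between the two posts, with its middle (the lap joint) centred under the pad. Then screw the press down with its bar knob until the sprung pad is pushed about half-way up its spring travel, so that the bar stays clamped, and let go. Leave the other things on the bench where they are.

Things in the scene. Friction and masses are not known exactly. Their poses are not given: they have to be found in the camera images.
- bar: The work: a straight wooden bar 220 mm long (own x), 40 wide (own y), 30 high (own z), about 0.11 kg, a pale and a browner length lapped together over the middle 60 mm. Origin: centre of its underside. Starts flat on the bench, left or right of the press, pointing roughly away from the robot. Grip it across its width, 85 mm or more from the middle, to keep the hand clear of the press.
- press: Bench screw press, fixed. Base board 140 (own x) x 150 (own y) x 30 mm; its top is the bed. Two 18 mm posts at own y = +-62 mm, x = 0, carry a grey bridge (34 in x, 152 in y, 114 to 136 mm above the bench, nuts to 142). Vertical screw in its middle. Origin: on the screw axis at bench height, z up; own x points roughly away from the robot: the bar must run along it, put in from the robot's side.
- press_bed (a point): The point of the bed (top of the base board, 30 mm above the bench) on the screw axis; axes as the press.
- knob_grip (a point): Grip point of the bar knob on top of the screw: a dark steel bar 72 mm long (point's x), 16 thick (point's y), 34 high. The point is on the screw axis, 14 mm below the knob's top and 20 above its underside (below it the 16 mm thick stem), turns and travels with the knob, and is 190 mm above the bench with the knob at 0. Grip it from above across its thickness.
- press_knob (a joint): Knob angle, rad: 0 (fully raised) to 5.6, growing clockwise seen from above. Each rad lowers knob, stem and pad together by 5.0 mm, so the hand must follow it down. Starts between 0 and 1, has about 0.12 N m of friction and stays where it is left. With the bar on the bed the pad touches it at 2.8 rad and is half-way up its spring travel at 4.0 rad.
- pad_face (a point): Centre of the underside of the round steel pad (42 mm across) under the screw; it does not turn. With the knob at 0 it is 44 mm above the bed.
- press_pad (a joint): How far the sprung pad is pushed up towards the stem's collar, m: 0 (free) to 0.012 (spring fully compressed, a hard stop). Spring about 2 N at first touch and 1.5 N per mm.
- offcut: Bystander: a shorter, thinner, one-piece wooden offcut, 140 x 45 x 18 mm, lying on the other side of the press from the bar. Origin: centre of its underside.
- glue: Bystander: white bottle 60 mm across, 170 mm tall, standing behind the press. Origin: centre of its underside.
- tape: Bystander: roll of paper tape, 100 mm across, 25 mm high, lying behind the press. Origin: centre of its underside.
- sander: Bystander: cork sanding block 70 x 110 x 30 mm, near the robot. Origin: centre of its underside.
- tin: Bystander: metal tin 100 mm across, 120 mm tall, far to the right. Origin: centre of its underside.
- pot: Bystander: white mug 80 mm across, 90 mm tall, far to the left. Origin: centre of its underside.
There are look-alikes about, which are no part of the job. What is shaped like the bar but green or purple is not meant.

How it is judged:
On the way:
1. the bar lies flat on the press bed, straight through the press, its middle under the pad (horizontal distance between bar and press_bed below 0.015 m and z of bar in the frame of press_bed between -0.004 and 0.004 m and angle between the x axis of bar and the x axis of press, either way round below 0.17 rad and angle between the z axis of bar and the z axis of press, either way round below 0.08 rad), for 0.2 s.
At the end, for the whole second after the job is handed in: The bar lies flat on the press bed (within 4 mm of it in height, 0.08 rad), its middle within 15 mm of the screw axis, running along the press's x within 0.17 rad, at rest; the sprung pad is pressed on it, pushed up by 3 to 9.5 mm (all of step 1 and value of joint press_pad between 0.003 and 0.0095 m and linear speed of bar below 0.01 m/s); the robot touches nothing.
It fails at once if another thing on the bench was moved by more than 30 mm (distance of any of offcut, glue, tape, sander, tin, pot from where it was at the start of the episode above 0.03 m).
It also fails if it takes over 72 s, if anything falls off the work surface, if the arm or the gripper's body presses on something with over 40 N, if the wrist force passes 120 N, or if a joint passes its speed limit or range.

## Robot

A 6-joint arm with a two-finger parallel gripper is mounted at the origin on the work surface. World frame = base frame: x ahead of the robot, y to its left, z up, the work surface at z = 0. Lengths are in m, angles in rad, forces in N, time in s.
With the tool pointing down it reaches from about 0.35 to 0.975 m from the base axis. Payload 7.1 kg.
Tool frame: the origin (TCP) lies midway between the tips of the shut fingers; the grasp point (between the pads) lies env.grip_point_offset behind it (env.grip_point_offset is the distance from the TCP to the grasp point, in m); z points along the fingers, x is the direction in which the jaws open and shut, and the axes are right-handed (so a half turn about z gives the same grasp; the last joint's range is limited). The gripper opens to 88 mm and grips with 3 to 60 N. Pads are 20 mm wide; open, the fingers measure 115 mm over their backs; the gripper's body (75 mm by 178 mm) begins 61 mm behind the grasp point.
Start: joints at [1.092, 0.423, 1.63, -0, 1.089, -0.019], TCP at [0.277, 0.56, 0.223] pointing down, gripper open.
Joint ranges: [-3, 3], [-0.9, 2.11], [0.09, 2.58], [-1.31, 4.45], [0.11, 2.69], [-2.54, 2.54]. Speed limits (rad/s): [2.39, 2.39, 3.01, 3.14, 3.14, 3.14].

## Interface

Orientations are given as a 3x3 rotation matrix whose columns are the frame's x, y, z axes.
In Python, from plant import env gives the robot as it stands. The module is installed in compiled form; this text tells all that it offers.
- The arm moves only by the tool servo_tool, never from a script. Its arguments are lists of equal length, an entry for each row: "offset": the shift along the tool's x, y, z scaled (see below), a list of three; "spin": the turn about the tool's z scaled (see below); "hand": the opening, from 0 (shut) to 1 (fully open). A call has 1 to 5 rows; each row is the pose to reach, as a shift and turn from the pose commanded when the call began, along the tool's axes at that moment, turning the shorter way round; what a row does not reach only later rows make up. The controller multiplies each number of a shift by 50 cm and each number of a turn by 180 degrees. A row lasts 1/8 s, in which the tool goes at most 62.5 mm and 10.7 degrees, less where a joint would pass 70% of its speed; a pose out of reach is approached as far as the arm can. A call with a number of a shift or a turn outside -1 to 1 is refused whole. A call with a gripper value outside its range is refused whole. The fingers move at their own pace and stop on an object; "grip_force" is the grip in N (left out, the last holds). Time passes only in rows, so rows that repeat a pose let the fingers close. It gives the time, the measured TCP pose, the force and the opening at its end, in the units of the state.
- env.read_state(): the state, without advancing time (a new reading comes with each control period).
- env.camera(name): name is "side" or "top" or "wrist"; returns (picture, depth): 480x640x3 uint8, red, green, blue; 480x640 float32, m along the optical axis (not along the pixel's ray), 0 where there is no reading.
- env.camera_info(name): a dict with "mtx" (3x3 intrinsics, pixels), "pose" (4x4, takes a point from camera to world coordinates). Camera axes: x right, y up, looking along -z (the intrinsics and any distortion apply to the point x, -y, -z); pixel columns grow to the right and rows downward; lengths in m; the calibration is good to about 2 mm. A picture is of the moment at which its call begins: read the wrist's pose just before it. camera_info takes no time and is no camera call; for the wrist camera it gives the pose at the moment of the call.
- env.sign_off(): hands the job in, once; it reports no verdict.
The state is a dict: "clock": time; "joint_positions": joint angles; "qd": joint speeds; "joint_torque": joint torques, N m; "tool_pos": TCP position; "tool_rot": TCP orientation; "wrist_force": force on the tool from outside, world axes, zero at the start; "moment": the same for the moment, N m; "opening": finger opening in m.
Only numpy, scipy, OpenCV 4.12 (cv2) and the standard library are available. Lean on these libraries where they do the work, as an engineer would, in place of code of your own. Each camera call takes 0.05 s, during which the arm holds its last target. There are 200 camera calls.

## Working session

There is one attempt and no reset: what is moved stays moved. The work goes in short steps, Python scripts to look and compute and a tool call to move; the robot and the scene stay as the last step left them, time stands still between calls to the robot, and variables do not carry over. Pictures are saved under pics/ and viewed, about 8 in all and at most 12, crops included, and the job is handed in when it is done.

Besides the shell and the picture viewer there is one more tool, called after "Request:" as name([rows], argument=value, ...), one row to a line, values as JSON. servo_tool: Moves the arm, as the interface text tells. Its arguments: {"type":"object","properties":{"offset":{"type":"array","items":{"type":"array","items":{"type":"number"}}},"spin":{"type":"array","items":{"type":"number"}},"hand":{"type":"array","items":{"type":"number"}},"grip_force":{"type":"number"}},"required":["offset","spin","hand"]}

```bash
mkdir -p pics; cat > h.py <<'E'
import numpy as np, cv2
from plant import env
def snap(n,tag):
    info=env.camera_info(n); p,d=env.camera(n)
    np.savez(f'pics/{tag}.npz',p=p,d=d,K=info['mtx'],T=info['pose'])
    cv2.imwrite(f'pics/{tag}.png',p[...,::-1]); return p,d,np.array(info['mtx']),np.array(info['pose'])
def load(tag):
    z=np.load(f'pics/{tag}.npz'); return z['p'],z['d'],z['K'],z['T']
def cloud(d,K,T):
    v,u=np.indices(d.shape)
    P=np.stack([(u-K[0,2])/K[0,0]*d,-(v-K[1,2])/K[1,1]*d,-d],-1)
    W=P@T[:3,:3].T+T[:3,3]; W[d==0]=np.nan; return W
E
python3 - <<'E'
from h import *
for n in('top','side'):
    p,d,K,T=snap(n,n+'0'); print(n,K.tolist(),T.round(3).tolist(),env.camera_info(n).keys())
s=env.read_state(); print(s); print(env.grip_point_offset)
E
```

```text
top [[462.0665147330229, 0.0, 330.83538221527084], [0.0, 462.0665147330229, 239.16785351573824], [0.0, 0.0, 1.0]] [[-0.063, 0.974, -0.218, 0.287], [-0.998, -0.06, 0.019, 0.008], [0.006, 0.219, 0.976, 1.238], [0.0, 0.0, 0.0, 1.0]] dict_keys(['mtx', 'pose'])
side [[593.0661697691017, 0.0, 310.18226719352816], [0.0, 593.0661697691017, 240.1794986659396], [0.0, 0.0, 1.0]] [[-0.943, 0.253, -0.217, 0.153], [-0.333, -0.735, 0.59, 1.071], [-0.01, 0.629, 0.778, 1.507], [0.0, 0.0, 0.0, 1.0]] dict_keys(['mtx', 'pose'])
{'clock': 0.1, 'joint_positions': array([ 1.09194793e+00,  4.23769599e-01,  1.63059424e+00,  6.34807367e-06,
        1.08859525e+00, -1.89994953e-02]), 'qd': array([ 5.82685315e-05, -1.61668588e-03, -2.67518336e-03, -1.15416562e-03,
        2.50247195e-03, -9.43475979e-04]), 'joint_torque': array([-1.87342589e-04, -5.45612669e+01, -2.74325216e+01,  6.45482051e-02,
        1.88522099e-02, -2.07124208e-05]), 'tool_pos': array([0.27713047, 0.55964867, 0.22198379]), 'tool_rot': array([[ 4.43814920e-01,  8.96118248e-01, -6.34587111e-04],
       [ 8.96117431e-01, -4.43815372e-01, -1.21015612e-03],
       [-1.36608250e-03, -3.15792315e-05, -9.99999066e-01]]), 'wrist_force': array([-0.42734406,  0.18054057,  0.29144475]), 'moment': array([-0.01829293,  0.06434025, -0.03254352]), 'opening': 0.08801767848171971}
0.0187
```

View pics/top0.png

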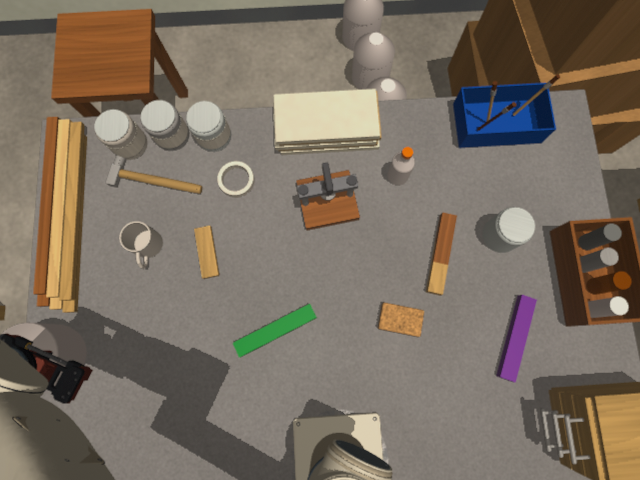

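View pics/side0.png

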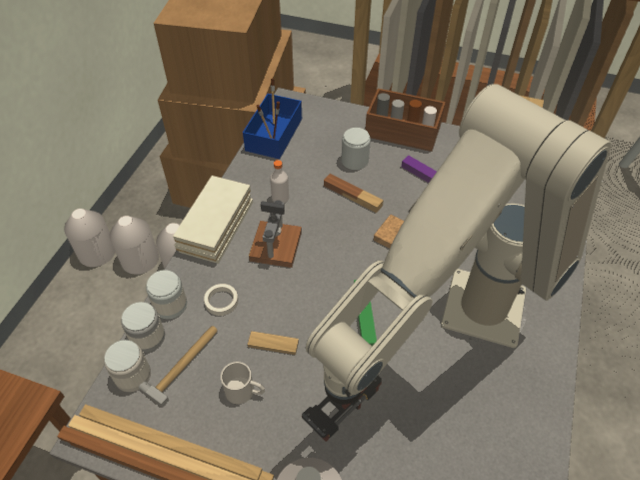

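Candidates for the bar in the top view: the two-tone bar (442,253), the green bar (275,330), the purple bar (517,338), the offcut (206,252) and the planks at far left (60,215). I choose the two-tone lapped one at (442,253), which is (353,192) in the side view. The press is at about (328,195) and its knob at about (327,178).

```bash
cat > m.py <<'E'
from h import *
def rect(P):
    (c,s,a)=cv2.minAreaRect((P[:,:2]*1000).astype(np.float32)); return np.round(c,1),np.round(s,1),round(a,1)
for n,box in(('top0',(420,205,465,300)),('side0',(315,170,390,215))):
    p,d,K,T=load(n); W=cloud(d,K,T); x0,y0,x1,y1=box
    w=W[y0:y1,x0:x1].reshape(-1,3); w=w[np.isfinite(w[:,0])]
    m=(w[:,2]>.022)&(w[:,2]<.045); print(n,'bar',rect(w[m]),np.median(w[m,2]), 'table z',np.median(w[w[:,2]<.015,2]))
for n,box in(('top0',(290,155,365,232)),('side0',(245,195,305,270))):
    p,d,K,T=load(n); W=cloud(d,K,T); x0,y0,x1,y1=box
    w=W[y0:y1,x0:x1].reshape(-1,3); w=w[np.isfinite(w[:,0])]
    for lo,hi,t in((.024,.036,'bed'),(.125,.147,'bridge'),(.185,.215,'knobtop')):
        m=(w[:,2]>lo)&(w[:,2]<hi); print(n,t,m.sum(),rect(w[m]),np.median(w[m],axis=0).round(4))
    print(np.nanmax(w[:,2]))
p,d,K,T=load('top0'); cv2.imwrite('pics/c1.png',cv2.resize(np.hstack([p[150:235,285:370],p[205:290,400:485]])[...,::-1],None,fx=4.5,fy=4.5,interpolation=cv2.INTER_CUBIC))
E
python3 m.py
```

```text
top0 bar (array([ 502.6, -308.9]), array([ 41.9, 220.6]), 73.5) 0.0298445480948355 table z 7.123453900070853e-05
side0 bar (array([ 498.9, -308. ]), array([ 54.6, 224.3]), 71.6) 0.028558691744047682 table z -0.0009702335139778473
top0 bed 1688 (array([671.9, -12.9]), array([141.7, 150. ]), 8.0) [ 0.6443 -0.0144  0.03  ]
top0 bridge 730 (array([671.7, -12.8]), array([ 35.9, 151.6]), 7.9) [ 0.6692 -0.0028  0.1367]
top0 knobtop 207 (array([671.3, -12.9]), array([72.9, 16.3]), 6.6) [ 0.6682 -0.0126  0.203 ]
0.2103379141533568
side0 bed 1130 (array([694.1, -59.9]), array([175.7, 290.2]), 26.8) [ 0.6548 -0.0007  0.029 ]
side0 bridge 313 (array([670.2, -14.7]), array([ 35.8, 161.7]), 8.2) [0.6635 0.0155 0.1357]
side0 knobtop 173 (array([668.1,  -9.5]), array([70.9, 22.5]), 4.5) [ 0.6672 -0.0081  0.1996]
0.210765270769802
```

View pics/c1.png

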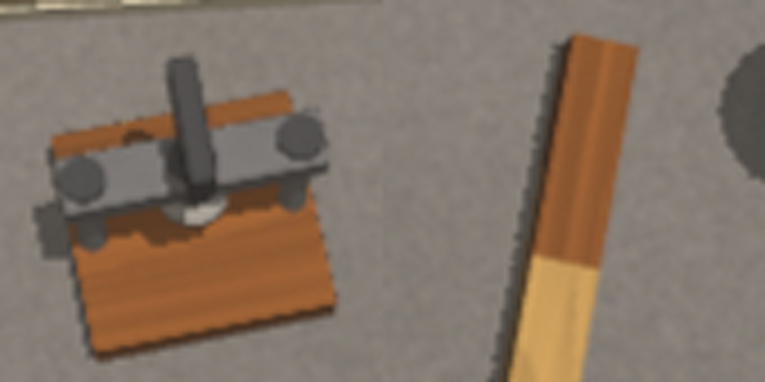

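The crop shows the press on the left with a dark knob, bridge and posts. On the right is the two-tone bar with its colour seam, so the choice holds. Both views put its top at about 0.029 m.

```bash
cat >> h.py <<'E'
def rel(x,y,z,jaw):
    s=env.read_state(); R=s['tool_rot']; o=R.T@(np.array([x,y,z])-s['tool_pos'])/.5
    a=np.degrees(np.arctan2(R[1,0],R[0,0])); t=-(jaw-a); t=(t+180)%360-180
    print('t',round(s['clock'],2),'pos',s['tool_pos'].round(4),'jaw',a.round(2),'open',round(s['opening'],4),'F',s['wrist_force'].round(1),'q6',s['joint_positions'][5].round(2),'| offset',o.round(4),'spin',round(t/180,4))
E
python3 -c "
from h import *
rel(.40,.26,.22,73.5)"
```

```text
t 0.1 pos [0.2771 0.5596 0.222 ] jaw 63.65 open 0.088 F [-0.4  0.2  0.3] q6 -0.02 | offset [-0.428   0.4862  0.0045] spin -0.0547
```

Request:
servo_tool([
  [-0.45, 0.446, 0],
  [-0.45, 0.446, 0],
  [-0.45, 0.446, 0],
  [-0.45, 0.446, 0],
  [-0.45, 0.446, 0],
], spin=[-0.03, -0.055, -0.055, -0.055, -0.055], hand=[1, 1, 1, 1, 1])

```text
clock: 0.72
tool_pos: [0.3761, 0.2617, 0.2226]
tool_rot: [[0.283, 0.959, 0.0], [0.959, -0.283, -0.0], [-0.0, 0.0, -1.0]]
wrist_force: [0.7, 0.0, 0.2]
opening: 0.088
```

```bash
python3 -c "
from h import *
rel(.405,-.01,.22,73.5)
rel(.411,-.282,.2,73.5)"
```

```text
t 0.72 pos [0.3761 0.2617 0.2226] jaw 73.59 open 0.088 F [0.7 0.  0.2] q6 -0.7 | offset [-0.5048  0.209   0.0052] spin 0.0005
t 0.72 pos [0.3761 0.2617 0.2226] jaw 73.59 open 0.088 F [0.7 0.  0.2] q6 -0.7 | offset [-1.0233  0.3742  0.0453] spin 0.0005
```

Request:
servo_tool([
  [-0.505, 0.209, 0],
  [-0.505, 0.209, 0],
  [-0.505, 0.209, 0],
  [-0.505, 0.209, 0],
  [-0.505, 0.209, 0],
], spin=[0, 0, 0, 0, 0], hand=[1, 1, 1, 1, 1])

```text
clock: 1.35
tool_pos: [0.4045, -0.0109, 0.2227]
tool_rot: [[0.286, 0.958, -0.0], [0.958, -0.286, -0.0], [-0.0, 0.0, -1.0]]
wrist_force: [-0.4, 0.3, 0.7]
opening: 0.088
```

Request:
servo_tool([
  [-0.518, 0.165, 0.045],
  [-0.518, 0.165, 0.045],
  [-0.518, 0.165, 0.045],
  [-0.518, 0.165, 0.045],
  [-0.518, 0.165, 0.045],
], spin=[0, 0, 0, 0, 0], hand=[1, 1, 1, 1, 1])

```text
clock: 1.98
tool_pos: [0.4101, -0.283, 0.1997]
tool_rot: [[0.286, 0.958, -0.0], [0.958, -0.286, -0.0], [-0.0, -0.0, -1.0]]
wrist_force: [0.6, -0.1, 0.5]
opening: 0.0879
```

```bash
python3 - <<'E'
from h import *
from m import rect
rel(.411,-.282,.2,73.5)
p,d,K,T=snap('wrist','w1'); W=cloud(d,K,T); print(T.round(3).tolist())
m=(W[...,2]>.022)&(W[...,2]<.045)&(W[...,1]<-.2)&(W[...,0]<.65)&(W[...,1]>-.42)
n,l,st,c=cv2.connectedComponentsWithStats(m.astype(np.uint8))
for i in range(1,n):
    if st[i,4]>800: print(st[i],rect(W[l==i]),np.median(W[l==i][:,2]))
E
```

```text
top0 bar (array([ 502.6, -308.9]), array([ 41.9, 220.6]), 73.5) 0.0298445480948355 table z 7.123453900070853e-05
side0 bar (array([ 498.9, -308. ]), array([ 54.6, 224.3]), 71.6) 0.028558691744047682 table z -0.0009702335139778473
top0 bed 1688 (array([671.9, -12.9]), array([141.7, 150. ]), 8.0) [ 0.6443 -0.0144  0.03  ]
top0 bridge 730 (array([671.7, -12.8]), array([ 35.9, 151.6]), 7.9) [ 0.6692 -0.0028  0.1367]
top0 knobtop 207 (array([671.3, -12.9]), array([72.9, 16.3]), 6.6) [ 0.6682 -0.0126  0.203 ]
0.2103379141533568
side0 bed 1130 (array([694.1, -59.9]), array([175.7, 290.2]), 26.8) [ 0.6548 -0.0007  0.029 ]
side0 bridge 313 (array([670.2, -14.7]), array([ 35.8, 161.7]), 8.2) [0.6635 0.0155 0.1357]
side0 knobtop 173 (array([668.1,  -9.5]), array([70.9, 22.5]), 4.5) [ 0.6672 -0.0081  0.1996]
0.210765270769802
t 1.98 pos [ 0.4101 -0.283   0.1997] jaw 73.38 open 0.0879 F [ 0.6 -0.1  0.5] q6 -1.91 | offset [ 0.0025  0.0011 -0.0006] spin -0.0007
[[0.286, -0.93, -0.233, 0.348], [0.958, 0.277, 0.069, -0.263], [0.0, -0.243, 0.97, 0.361], [0.0, 0.0, 0.0, 1.0]]
[ 338   72   55   86 3708] (array([ 328.2, -214. ]), array([46.5, 70.1]), 75.3) 0.029738065988759554
[ 297  213   43  127 5273] (array([ 460.3, -296.3]), array([ 40.1, 128. ]), 73.4) 0.029773801324899263
[ 299  380   39   39 1481] (array([ 587.6, -334.4]), array([39.5, 47.8]), 72.7) 0.029742658832724755
```

View pics/w1.png

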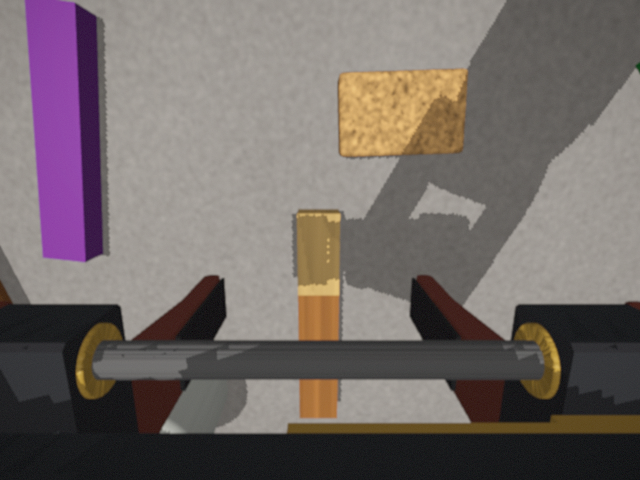

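The wrist picture shows the bar end centred between the fingers (pale end at (318,240)), the sander clear at (402,112) and the purple bar away on the left. I'll descend and grip.

Request:
servo_tool([
  [0.003, 0.006, 0.12],
  [0.003, 0.006, 0.24],
  [0.003, 0.006, 0.34],
  [0.003, 0.006, 0.38],
  [0.003, 0.006, 0.389],
], spin=[0, 0, 0, 0, 0], hand=[1, 1, 1, 1, 1])

```text
clock: 2.65
tool_pos: [0.4129, -0.2781, 0.0043]
tool_rot: [[0.283, 0.959, -0.003], [0.959, -0.283, 0.002], [0.001, -0.003, -1.0]]
wrist_force: [-0.6, 0.4, -0.4]
opening: 0.0879
```

Request:
servo_tool([
  [0, 0, 0],
  [0, 0, 0],
  [0, 0, 0],
  [0, 0, 0],
  [0, 0, 0],
], spin=[0, 0, 0, 0, 0], hand=[0, 0, 0, 0, 0], grip_force=45)

```text
clock: 3.28
tool_pos: [0.414, -0.2796, 0.006]
tool_rot: [[0.283, 0.959, 0.001], [0.959, -0.283, -0.0], [-0.0, 0.001, -1.0]]
wrist_force: [-0.3, -0.8, 0.6]
opening: 0.0414
```

```bash
sed -i 's/^for n,box/if __name__=="__main__":\n  pass\nfor n,box/' m.py; python3 - <<'E'
from h import *
open('m.py','w').write("""from h import *
def rect(P):
    (c,s,a)=cv2.minAreaRect((P[:,:2]*1000).astype(np.float32)); return np.round(c,1),np.round(s,1),round(a,1)
""")
rel(.43,-.2,.13,85)
E
```

```text
t 3.27 pos [ 0.414  -0.2796  0.006 ] jaw 73.56 open 0.0414 F [-0.3 -0.8  0.6] q6 -1.9 | offset [ 0.1616 -0.0142 -0.248 ] spin -0.0636
```

Request:
servo_tool([
  [0, 0, 0],
  [0, 0, -0.02],
  [0, 0, -0.08],
  [0, 0, -0.16],
  [0, 0, -0.2],
], spin=[0, 0, 0, 0, 0], hand=[0, 0, 0, 0, 0])

```text
clock: 3.9
tool_pos: [0.4143, -0.2796, 0.1078]
tool_rot: [[0.283, 0.959, 0.002], [0.959, -0.283, -0.001], [-0.001, 0.002, -1.0]]
wrist_force: [0.8, -0.1, -0.7]
opening: 0.0401
```

```bash
python3 - <<'E'
from h import *
# press frame: c, angle 8
c=np.array([.6717,-.0128]);u=np.array([np.cos(np.radians(8)),np.sin(np.radians(8))])
t=c-u*.255
rel(*t,.106,98)
p,d,K,T=snap('top','top1'); W=cloud(d,K,T)
m=(W[...,2]>.1)&(W[...,0]>.45)&(W[...,0]<.65)&(W[...,1]<-.25)&(W[...,1]>-.4)
w=W[m]; print(m.sum()); 
x=w[:,0]; 
for a in np.arange(.45,.65,.03): 
  q=w[(x>=a)&(x<a+.03)]; print(a.round(2),len(q),np.median(q,axis=0).round(4) if len(q) else '')
E
```

```text
t 3.9 pos [ 0.4143 -0.2796  0.1078] jaw 73.56 open 0.0401 F [ 0.8 -0.1 -0.7] q6 -1.9 | offset [ 0.4465 -0.1215  0.0032] spin -0.1358
918
0.45 151 [ 0.4601 -0.2634  0.4463]
0.48 95 [ 0.4958 -0.2868  0.1311]
0.51 159 [ 0.5268 -0.3033  0.131 ]
0.54 220 [ 0.5552 -0.3206  0.1316]
0.57 224 [ 0.5851 -0.3296  0.1316]
0.6 69 [ 0.6052 -0.3297  0.131 ]
0.63 0
```

Request:
servo_tool([
  [0.11, -0.03, 0],
  [0.22, -0.06, 0],
  [0.33, -0.09, 0],
  [0.42, -0.115, 0],
  [0.446, -0.122, 0],
], spin=[-0.03, -0.06, -0.09, -0.12, -0.136], hand=[0, 0, 0, 0, 0])

```text
clock: 4.58
tool_pos: [0.4176, -0.0461, 0.1054]
tool_rot: [[-0.145, 0.989, -0.001], [0.989, 0.145, 0.0], [0.0, -0.001, -1.0]]
wrist_force: [-0.3, 0.2, -2.1]
opening: 0.0399
```

Request:
servo_tool([
  [0, 0, 0],
  [0, 0, 0.06],
  [0, 0, 0.12],
  [0, 0, 0.13],
  [0, 0, 0.13],
], spin=[0, 0, 0, 0, 0], hand=[0, 0, 0, 0, 0])

```text
clock: 5.2
tool_pos: [0.4185, -0.049, 0.0407]
tool_rot: [[-0.138, 0.99, -0.001], [0.99, 0.138, 0.0], [0.0, -0.001, -1.0]]
wrist_force: [0.2, -0.3, -2.1]
opening: 0.04
```

```bash
python3 - <<'E'
from h import *
from m import rect
c=np.array([.6717,-.0128]);u=np.array([np.cos(np.radians(8)),np.sin(np.radians(8))])
t=c-u*.0952
rel(*t,.041,98)
p,d,K,T=snap('top','top2'); W=cloud(d,K,T)
m=(W[...,2]>.055)&(W[...,2]<.08)&(W[...,0]>.4)&(W[...,0]<.64)&(abs(W[...,1]+.03)<.06)
print(m.sum(),rect(W[m]),np.median(W[m],axis=0))
cv2.imwrite('pics/c2.png',cv2.resize(p[140:340,250:420][...,::-1],None,fx=3,fy=3))
E
```

```text
t 5.2 pos [ 0.4185 -0.049   0.0407] jaw 97.94 open 0.04 F [ 0.2 -0.3 -2.1] q6 -1.85 | offset [ 0.0016  0.3212 -0.0007] spin -0.0004
575 (array([562.8, -30.7]), array([118.2,  40.3]), 6.8) [ 0.57107412 -0.0297968   0.06418262]
```

View pics/c2.png

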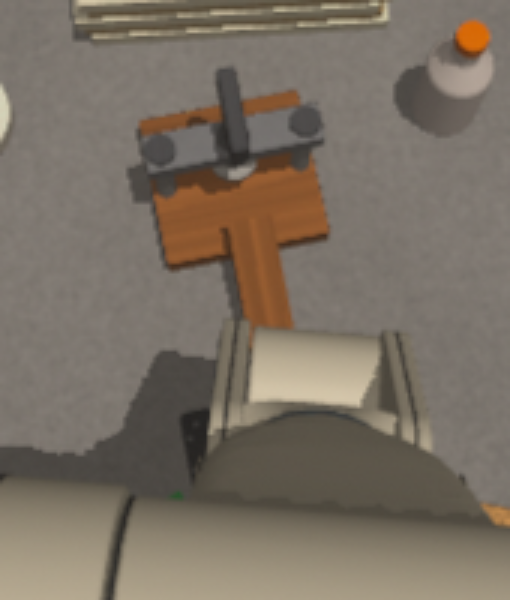

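The bar is straight and level in front of the press, pointing at the gap below the pad (crop: bar tip (245,225), pad (235,170)). I'll slide it in.

Request:
servo_tool([
  [0, 0.05, 0],
  [0.001, 0.11, 0],
  [0.001, 0.17, 0],
  [0.002, 0.23, 0],
  [0.002, 0.25, 0],
], spin=[0, 0, 0, 0, 0], hand=[0, 0, 0, 0, 0])

```text
clock: 5.88
tool_pos: [0.5444, -0.0299, 0.042]
tool_rot: [[-0.14, 0.99, 0.003], [0.99, 0.14, -0.0], [-0.001, 0.003, -1.0]]
wrist_force: [0.2, 0.1, -1.6]
opening: 0.0403
```

Request:
servo_tool([
  [0, 0.04, 0],
  [0, 0.065, 0],
  [0, 0.071, 0],
  [0, 0.071, 0],
  [0, 0.071, 0],
], spin=[0, 0, 0, 0, 0], hand=[0, 0, 0, 0, 0])

```text
clock: 6.5
tool_pos: [0.5764, -0.0249, 0.0406]
tool_rot: [[-0.14, 0.99, -0.001], [0.99, 0.14, 0.0], [0.0, -0.001, -1.0]]
wrist_force: [0.5, -0.4, -1.3]
opening: 0.0398
```

```bash
python3 - <<'E'
from h import *
c=np.array([.6717,-.0128]);u=np.array([np.cos(np.radians(8)),np.sin(np.radians(8))])
rel(*(c-u*.0952),.0365,98)
E
```

```text
t 6.5 pos [ 0.5764 -0.0249  0.0406] jaw 98.03 open 0.0398 F [ 0.5 -0.4 -1.3] q6 -1.77 | offset [-0.0026  0.0018  0.0081] spin 0.0001
```

Request:
servo_tool([
  [-0.002, 0.002, 0.004],
  [-0.002, 0.002, 0.008],
  [-0.002, 0.002, 0.009],
  [-0.002, 0.002, 0.009],
], spin=[0, 0, 0, 0], hand=[0, 0, 0, 0])

```text
clock: 7.0
tool_pos: [0.5783, -0.0257, 0.0362]
tool_rot: [[-0.14, 0.99, -0.0], [0.99, 0.14, -0.0], [-0.0, -0.0, -1.0]]
wrist_force: [-0.7, -0.3, -1.2]
opening: 0.0395
```

Request:
servo_tool([
  [0, 0, 0],
  [0, 0, 0],
  [0, 0, 0],
  [0, 0, 0],
  [0, 0, 0],
], spin=[0, 0, 0, 0, 0], hand=[0.7, 0.7, 0.7, 0.7, 0.7])

```text
clock: 7.62
tool_pos: [0.5784, -0.0256, 0.0362]
tool_rot: [[-0.14, 0.99, 0.0], [0.99, 0.14, 0.0], [0.0, 0.0, -1.0]]
wrist_force: [0.1, -0.2, 0.5]
opening: 0.0614
```

Request:
servo_tool([
  [0, -0.01, 0],
  [0, -0.06, 0],
  [0, -0.12, -0.05],
  [0, -0.2, -0.15],
  [0, -0.22, -0.27],
], spin=[0, 0, 0, 0, 0], hand=[0.7, 0.7, 0.7, 0.7, 0.7])

```text
clock: 8.25
tool_pos: [0.4655, -0.041, 0.171]
tool_rot: [[-0.139, 0.99, -0.005], [0.99, 0.139, 0.001], [0.001, -0.005, -1.0]]
wrist_force: [0.6, 1.1, 0.1]
opening: 0.0615
```

```bash
python3 - <<'E'
from h import *
from m import rect
rel(.6717,-.0128,.24,96.6)
p,d,K,T=snap('side','side3'); W=cloud(d,K,T)
def band(W,lo,hi,xlo=.5):
    m=(W[...,2]>lo)&(W[...,2]<hi)&(W[...,0]>xlo)&(W[...,0]<.83)&(abs(W[...,1]+.013)<.09); return W[m]
for b in((.053,.066),(.19,.215)):
    w=band(W,*b); print('side',b,len(w),rect(w),np.median(w,axis=0).round(4))
A=cv2.resize(p[185:290,235:320],None,fx=4,fy=4)
p,d,K,T=snap('top','top3'); W=cloud(d,K,T)
for b in((.053,.066),(.19,.215)):
    w=band(W,*b); print('top',b,len(w),rect(w),np.median(w,axis=0).round(4))
B=cv2.resize(p[145:250,285:370],None,fx=4,fy=4)
cv2.imwrite('pics/c3.png',np.hstack([A,B])[...,::-1])
E
```

```text
t 8.25 pos [ 0.4655 -0.041   0.171 ] jaw 98.01 open 0.0615 F [0.6 1.1 0.1] q6 -1.82 | offset [-0.0015  0.4156 -0.1401] spin 0.0078
side (0.053, 0.066) 651 (array([691.3, -12.4]), array([265.8, 177.2]), 0.2) [ 0.6563 -0.0119  0.0582]
side (0.19, 0.215) 152 (array([669.7, -11.9]), array([71.1, 24.1]), 6.4) [ 0.6677 -0.0082  0.1995]
top (0.053, 0.066) 472 (array([708.9, -12.5]), array([234. , 178.9]), 0.0) [ 0.7641 -0.0027  0.0593]
top (0.19, 0.215) 204 (array([671. , -12.9]), array([70.5, 16.2]), 6.4) [ 0.6696 -0.0125  0.2031]
```

View pics/c3.png

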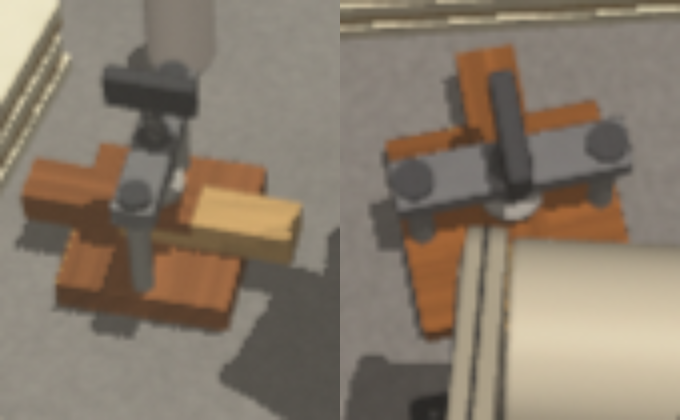

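The side crop shows the bar flat through the press, the seam beside the pad and both ends projecting. I'll move over the knob and measure the bar on the way.

Request:
servo_tool([
  [0, 0, -0.12],
  [-0.001, 0.08, -0.18],
  [-0.001, 0.2, -0.18],
  [-0.001, 0.32, -0.18],
  [-0.001, 0.412, -0.18],
], spin=[0, 0.008, 0.008, 0.008, 0.008], hand=[0.7, 0.7, 0.7, 0.7, 0.7])

```text
clock: 8.98
tool_pos: [0.6754, -0.0123, 0.2599]
tool_rot: [[-0.115, 0.993, -0.0], [0.993, 0.115, 0.0], [0.0, -0.0, -1.0]]
wrist_force: [0.2, 0.5, -1.0]
opening: 0.0619
```

```bash
python3 - <<'E'
from h import *
from m import rect
a=np.radians(8);R=np.array([[np.cos(a),np.sin(a)],[-np.sin(a),np.cos(a)]])
p,d,K,T=load('side3'); W=cloud(d,K,T); L=(W[...,:2]-[.6717,-.0128])@R.T
m=(W[...,2]>.054)&(W[...,2]<.066)&(abs(L[...,1])<.035)&(abs(L[...,0])<.14)
l=L[m]; print(m.sum(),'x',np.percentile(l[:,0],[0,1,99,100]),np.median(W[m][:,2]))
for s in(l[:,0]<-.05),(l[:,0]>.05): print(s.sum(),l[s,1].min(),l[s,1].max())
rel(.671,-.0128,.173,96.4)
E
```

```text
514 x [-0.11312007 -0.11099844  0.10554487  0.10743972] 0.058597798599895
194 -0.021259729968910134 0.029437843263549802
161 -0.02511058187361938 0.022674774002535703
t 8.97 pos [ 0.6754 -0.0123  0.2599] jaw 96.61 open 0.0619 F [ 0.2  0.5 -1. ] q6 -1.72 | offset [-0.     -0.0088  0.1739] spin 0.0012
```

The bar is centred to about 3 mm with its top at 0.059. I'll lower onto the knob and grip.

Request:
servo_tool([
  [0, -0.009, 0.08],
  [0, -0.009, 0.15],
  [0, -0.009, 0.174],
  [0, -0.009, 0.174],
  [0, -0.009, 0.174],
], spin=[0, 0, 0, 0, 0], hand=[0.7, 0.7, 0.7, 0.7, 0.2], grip_force=35)

```text
clock: 9.6
tool_pos: [0.67, -0.0133, 0.1757]
tool_rot: [[-0.115, 0.993, 0.002], [0.993, 0.115, -0.0], [-0.0, 0.002, -1.0]]
wrist_force: [1.2, 1.1, 0.8]
opening: 0.0546
```

Request:
servo_tool([
  [0, 0, 0],
  [0, 0, 0],
  [0, 0, 0],
  [0, 0, 0],
  [0, 0, 0],
], spin=[0, 0, 0, 0, 0], hand=[0, 0, 0, 0, 0])

```text
clock: 10.22
tool_pos: [0.6692, -0.0142, 0.1744]
tool_rot: [[-0.115, 0.993, 0.0], [0.993, 0.115, -0.001], [-0.001, 0.0, -1.0]]
wrist_force: [-0.7, -5.2, 0.2]
opening: 0.0159
```

Request:
servo_tool([
  [0, 0, 0],
  [0, 0, 0],
  [0, 0, 0],
  [0, 0, 0],
], spin=[0, 0, 0, 0], hand=[0, 0, 0, 0])

```text
clock: 10.72
tool_pos: [0.6692, -0.0142, 0.1744]
tool_rot: [[-0.115, 0.993, 0.001], [0.993, 0.115, -0.001], [-0.001, 0.0, -1.0]]
wrist_force: [0.1, -5.8, 1.7]
opening: 0.0156
```

Request:
servo_tool([
  [-0.002, 0, 0.0015],
  [-0.002, 0, 0.003],
  [-0.002, 0, 0.0045],
  [-0.002, 0, 0.006],
  [-0.002, 0, 0.0075],
], spin=[0.05, 0.1, 0.15, 0.2, 0.25], hand=[0, 0, 0, 0, 0])

```text
clock: 11.35
tool_pos: [0.6699, -0.0119, 0.1705]
tool_rot: [[0.625, 0.781, 0.002], [0.781, -0.625, 0.003], [0.003, -0.001, -1.0]]
wrist_force: [4.0, 9.5, -2.2]
opening: 0.0161
```

```bash
python3 - <<'E'
from h import *
rel(.671,-.0135,.170,50)
print(env.read_state()['moment'])
E
```

```text
t 11.35 pos [ 0.6699 -0.0119  0.1705] jaw 51.33 open 0.0161 F [ 4.   9.5 -2.2] q6 -0.93 | offset [-0.0012  0.0037  0.001 ] spin 0.0074
[ 1.20478093 -0.42750441  0.19467609]
```

Request:
servo_tool([
  [0.002, 0, 0.0015],
  [0.002, 0, 0.003],
  [0.002, 0, 0.0045],
  [0.002, 0, 0.006],
  [0.002, 0, 0.0075],
], spin=[0.05, 0.1, 0.15, 0.2, 0.25], hand=[0, 0, 0, 0, 0])

```text
clock: 11.98
tool_pos: [0.6722, -0.0105, 0.1666]
tool_rot: [[0.994, 0.11, 0.005], [0.11, -0.994, 0.004], [0.006, -0.003, -1.0]]
wrist_force: [12.8, 10.9, -7.9]
opening: 0.016
```

```bash
python3 - <<'E'
from h import *
rel(.671,-.0128,.167,6)
print(env.read_state()['moment'])
E
```

```text
t 11.97 pos [ 0.6722 -0.0105  0.1666] jaw 6.34 open 0.016 F [12.8 10.9 -7.9] q6 -0.15 | offset [-0.003   0.0042 -0.0008] spin 0.0019
[ 1.49208475 -1.35281824  0.20449926]
```

The grip sits about 2–3 mm off the screw axis along the knob, so I'll let the hand orbit accordingly.

Request:
servo_tool([
  [0.004, 0, 0.0025],
  [0.006, -0.001, 0.0042],
  [0.0075, -0.001, 0.006],
  [0.0083, -0.002, 0.0078],
  [0.0083, -0.002, 0.0095],
], spin=[0.05, 0.1, 0.15, 0.2, 0.25], hand=[0, 0, 0, 0, 0])

```text
clock: 12.6
tool_pos: [0.6751, -0.0111, 0.1626]
tool_rot: [[0.781, -0.625, 0.003], [-0.625, -0.781, 0.001], [0.002, -0.002, -1.0]]
wrist_force: [4.7, 1.5, 1.1]
opening: 0.0158
```

```bash
python3 - <<'E'
from h import *
rel(.675,-.0138,.159,-83)
print(env.read_state()['moment'])
E
```

```text
t 12.6 pos [ 0.6751 -0.0111  0.1626] jaw -38.67 open 0.0158 F [4.7 1.5 1.1] q6 0.64 | offset [0.0032 0.0043 0.0072] spin 0.2463
[ 0.14088646 -0.25056759  0.09068506]
```

Request:
servo_tool([
  [0.001, 0, 0.0016],
  [0.002, 0.001, 0.0032],
  [0.003, 0.001, 0.0047],
  [0.0045, 0.002, 0.0063],
  [0.0055, 0.002, 0.0078],
], spin=[0.05, 0.1, 0.15, 0.2, 0.25], hand=[0, 0, 0, 0, 0])

```text
clock: 13.22
tool_pos: [0.6765, -0.0136, 0.1587]
tool_rot: [[0.11, -0.994, 0.002], [-0.994, -0.11, 0.001], [-0.001, -0.003, -1.0]]
wrist_force: [2.1, 1.7, 3.2]
opening: 0.0157
```

```bash
python3 - <<'E'
from h import *
rel(.674,-.016,.157,-118)
print(env.read_state()['moment'])
E
```

```text
t 13.22 pos [ 0.6765 -0.0136  0.1587] jaw -83.67 open 0.0157 F [2.1 1.7 3.2] q6 1.42 | offset [0.0042 0.0055 0.0034] spin 0.1907
[0.14193811 0.01255535 0.1686569 ]
```

Request:
servo_tool([
  [0.001, 0, 0.0015],
  [0.002, 0.001, 0.0031],
  [0.003, 0.002, 0.0047],
  [0.004, 0.0024, 0.0065],
  [0.004, 0.0024, 0.0065],
], spin=[0.05, 0.1, 0.15, 0.21, 0.21], hand=[0, 0, 0, 0, 0])

```text
clock: 13.85
tool_pos: [0.6759, -0.0159, 0.1554]
tool_rot: [[-0.52, -0.854, 0.003], [-0.854, 0.52, 0.001], [-0.002, -0.002, -1.0]]
wrist_force: [5.5, 1.3, 1.2]
opening: 0.0156
```

Request:
servo_tool([
  [0, 0, 0],
  [0, 0, 0],
  [0, 0, 0],
  [0, 0, 0],
  [0, 0, 0],
], spin=[0, 0, 0, 0, 0], hand=[0.6, 0.6, 0.6, 0.6, 0.6])

```text
clock: 14.48
tool_pos: [0.6743, -0.0166, 0.1547]
tool_rot: [[-0.518, -0.855, -0.0], [-0.855, 0.518, 0.0], [0.0, 0.0, -1.0]]
wrist_force: [0.0, 0.2, 0.6]
opening: 0.053
```

Request:
servo_tool([
  [0, 0, -0.04],
  [0, 0, -0.14],
  [0, 0, -0.25],
  [0, 0, -0.3],
  [0, 0, -0.3],
], spin=[0, 0, 0, 0, 0], hand=[0.6, 0.6, 0.6, 0.6, 0.6])

```text
clock: 15.1
tool_pos: [0.6757, -0.0166, 0.3088]
tool_rot: [[-0.518, -0.855, 0.006], [-0.855, 0.518, -0.0], [-0.003, -0.006, -1.0]]
wrist_force: [-0.5, -0.3, 0.2]
opening: 0.0528
```

```bash
python3 - <<'E'
from h import *
rel(.48,-.04,.3,-120)
E
```

```text
t 15.1 pos [ 0.6757 -0.0166  0.3088] jaw -121.2 open 0.0528 F [-0.5 -0.3  0.2] q6 2.07 | offset [0.2428 0.3107 0.0151] spin -0.0067
```

Next I'll back away from the press and check.

Request:
servo_tool([
  [0.06, 0.08, 0],
  [0.12, 0.16, 0],
  [0.2, 0.26, 0],
  [0.24, 0.31, 0],
  [0.24, 0.31, 0],
], spin=[0, 0, 0, 0, 0], hand=[0.6, 0.6, 0.6, 0.6, 0.6])

```text
clock: 15.72
tool_pos: [0.477, -0.039, 0.304]
tool_rot: [[-0.519, -0.855, -0.002], [-0.855, 0.519, 0.0], [0.001, 0.002, -1.0]]
wrist_force: [0.1, 0.2, 0.6]
opening: 0.0525
```

```bash
python3 - <<'E'
from h import *
from m import rect
a=np.radians(8);R=np.array([[np.cos(a),np.sin(a)],[-np.sin(a),np.cos(a)]])
ims=[]
for n,b in(('side',(235,185)),('top',(285,145))):
    p,d,K,T=snap(n,n+'4')
    for tag in(n+'0',n+'4'):
        _,d,K,T=load(tag); W=cloud(d,K,T); L=(W[...,:2]-[.6717,-.0128])@R.T; r=np.hypot(L[...,0],L[...,1])
        m=(W[...,2]>.17)&(W[...,2]<.215)&(r<.042); w=W[m]; hi=w[w[:,2]>np.percentile(w[:,2],90)-.006]
        print(tag,'knob top z',np.median(hi[:,2]).round(4),np.percentile(w[:,2],[50,75,90]).round(4),rect(hi))
    m=(W[...,2]>.054)&(W[...,2]<.066)&(abs(L[...,1])<.035)&(abs(L[...,0])<.14); l=L[m]
    print(n,'bar x',np.percentile(l[:,0],[0,1,99,100]).round(4),rect(W[m]),np.median(W[m][:,2]))
    ims.append(cv2.resize(p[b[1]:b[1]+105,b[0]:b[0]+85],None,fx=4,fy=4))
cv2.imwrite('pics/c4.png',np.hstack(ims)[...,::-1])
E
```

```text
side0 knob top z 0.2024 [0.1944 0.2016 0.2039] (array([668.5, -11.2]), array([70.3, 19.1]), 3.5)
side4 knob top z 0.1838 [0.1821 0.1848 0.1871] (array([668.9,  -8.3]), array([18.8, 70.5]), 60.3)
side bar x [-0.113  -0.1111  0.1061  0.1087] (array([669.5, -11.3]), array([221.7,  48.8]), 7.3) 0.059090254870620695
top0 knob top z 0.2036 [0.2027 0.2046 0.2056] (array([671.3, -12.6]), array([72.9, 15.7]), 6.6)
top4 knob top z 0.1849 [0.1843 0.1853 0.1875] (array([685.9, -16.7]), array([12.1, 43.1]), 44.2)
top bar x [0.0528 0.0564 0.1104 0.1113] (array([753.2,  -4.1]), array([58.2, 39.6]), 6.8) 0.060108719563609414
```

View pics/c4.png

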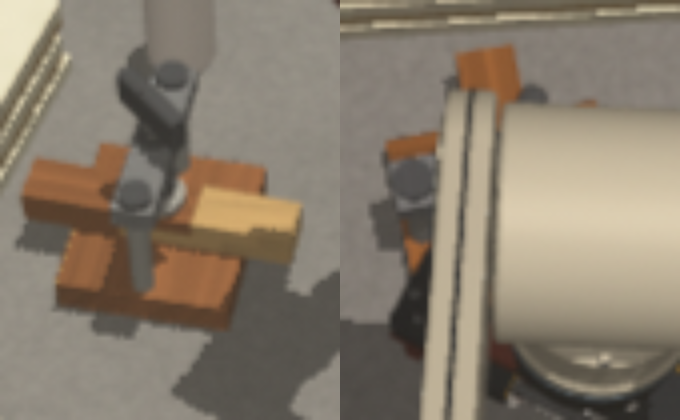

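The side crop shows the pad on the bar, the knob turned and the bar lying straight. The knob dropped 18.7 mm to a top height of about 0.1845 m, which means an angle of about 3.9 rad. I'll hand in.

```bash
python3 -c "
from plant import env
print(env.sign_off())"
```

```text
the job is handed in; nothing more can be done
None
```

I slid the two-tone lap-jointed bar in from the robot's side, laid it flat on the press bed, and screwed the press down in one grip of about 218°. I then let go, backed the hand away and handed the job in at about 16 s. No verdict was reported.

**Bar:** in the last side view its middle was about 3 mm from the screw axis and its direction within about 1° of the press's. Its top measured 59 to 60 mm above the bench, which fits lying flat on the bed.

**Press:** the knob dropped 18.7 mm in both views and turned about 216° in the side view. That puts it at about 3.9 rad, so the pad is up about 5.5 mm by calculation. I did not see the pad's travel directly.

**Disagreements:**
- In the last top view the arm hid part of the press, so the top view's knob angle and bar extents were not usable. I relied on the side view for those.
- My grip on the knob was about 3 mm off the screw axis, which gave side forces of up to about 17 N until I let the hand orbit with it.

**Bystanders:** I did not re-measure the other things on the bench. The hand's path stayed clear of them.

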